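Load the media eraser and hold its dial at the third setting

ROBOT

A 6-joint arm with a two-finger parallel gripper is mounted at the origin on the work surface; the furniture and walls round the work are solid. World frame = base frame: x ahead of the robot, y to its left, z up, the work surface at z = 0. Lengths are in m, angles in degrees, forces in N, time in s.
With the tool pointing down it reaches from about 0.4 to 0.825 m from the base axis. Payload 7 kg.
Tool frame: the origin (TCP) lies on the centre line of the jaws, within the pads' length; the fingertips stand 14 mm ahead of it and the grasp point (between the pads) lies 5 mm behind it; z points along the fingers, y is the line along which they close (so a half turn about z gives the same grasp; the last joint's range is limited). The gripper opens to 88 mm and grips with 3 to 60 N. Pads are 19 mm wide; open, the fingers measure 130 mm over their backs; the gripper's body (78 mm by 193 mm) begins 47 mm behind the grasp point.
Start: joints at [-60.155, 20.546, 0.682, 0, -70.136, -16.507], TCP at [0.156, -0.657, 0.241] pointing down, gripper open.
Joint ranges: [-176.03, 176.03], [-82.01, 121.73], [-58.28, 71.71], [-173.87, 95.51], [-174.79, -0.11], [-173.66, 173.66]. Speed limits (degrees/s): [136.94, 136.94, 172.46, 180, 180, 180].

INTERFACE

Orientations are given as [roll, pitch, yaw] about the fixed x, y, z axes, in that order (R = Rz(yaw) Ry(pitch) Rx(roll)).
In Python, from plant import r gives the robot as it stands.
- The arm moves only by the tool send_rows, never from a script. Its argument "steps" is a list of rows, each an object with "dp": the shift along the tool's x, y, z in mm, a list of three; "roll": the turn about the tool's z in rad; "jaw": the opening in per cent of the stroke, from 0 (shut) to 100 (fully open). In form: [{"dp": [tx, ty, tz], "roll": roll, "jaw": jaw}, ...]. A call has 1 to 5 rows; each row is the pose to reach, as a shift and turn from the pose commanded when the call began, along the tool's axes at that moment; what a row does not reach only later rows make up. A row lasts 1/8 s, in which the tool goes at most 62.5 mm and 10.7 degrees, less where a joint would pass 70% of its speed; a pose out of reach is approached as far as the arm can. A call with a gripper value outside its range is refused whole. The fingers move at their own pace and stop on an object; "newtons" is the grip in N (left out, the last holds). Time passes only in rows, so rows that repeat a pose let the fingers close. It gives the time, the measured TCP pose, the force, the opening and the grip force at its end, in the units of the state.
- r.get_state(): the state, without advancing time (a new reading comes with each control period).
- r.capture(name): name is "scene" or "top"; returns a dict with "image" (480x640x3 uint8, blue, green, red), "K" (3x3 intrinsics, pixels), "rvec" (rotation vector, rad) and "tvec" (3), from world to camera coordinates, as OpenCV has them. Camera axes: x right, y down, z forward; pixel columns grow to the right and rows downward; lengths in m; the calibration is good to about 2 mm. A picture is of the moment at which its call begins. There is no depth.
- r.close_job(): hands the job in; it is judged then, once.
The state is a dict: "time_s": time; "joints": joint angles; "qd": joint speeds; "joint_torque": joint torques, N m; "tcp_pos": TCP position; "eef_rot": TCP orientation; "contact_force": force on the tool from outside, world axes, zero at the start; "moment": the same for the moment, N m; "gripper_width": finger opening in m; "gripper_force": force on a finger pad.
Only numpy, scipy, OpenCV 4.12 (cv2) and the standard library are available. Lean on these libraries where they do the work, as an engineer would, in place of code of your own. Each camera call takes 0.05 s, during which the arm holds its last target. There are 200 camera calls.

TASK

Lay the memory stick in the open drawer of the grey media eraser, setting it down rather than dropping it in, and slide the drawer fully shut. Then grip the spring-return dial on top, turn it clockwise past the first two clicks to the third setting (three orange dots), and finish while still holding it there, because it springs back if let go. Leave the other things on the desk where they are.

Things in the scene. Friction and masses are not known exactly. Their poses are not given: they have to be found in the camera images.
- stick_center (a point): centre of the memory stick: black USB stick with a grey metal plug, 18 x 48 x 8 mm (x, y, z), 10 to 14 g, lying flat on the desk; y along its length (the plug, 12 mm wide, 4 mm thick, is the last 12 mm toward -y), x across its 18 mm width, z up; this point is 4 mm above its underside
- eraser_unit: the media eraser, a grey box fixed to the desk, 200 x 160 x 75 mm (x, y, z); origin at the centre of its underside, on the desk; its front, with the drawer, faces its own -x, z up. Its flat top is at z = 75 mm and carries the dial
- drawer (a joint): how far the drawer is pulled out of the front, m: 0 fully shut, 0.11 at the stop; slides along the unit's -x. It starts 75 to 95 mm open, moves with about 1 to 2 N and stays where it is left
- drawer_floor (a point): point on top of the white drawer floor, 15 mm above the desk, on the drawer's middle line; moves with the drawer, axes as the unit's. The inside is 130 mm wide (y) and runs from 46 mm before this point (-x) to 82 mm behind it; walls rise 37 mm above the floor, the black front panel 44 mm. The unit's top covers what is more than (drawer - 50 mm) behind this point
- drawer_handle (a point): middle of the aluminium bar handle on the drawer's front, 48 mm above the desk; the bar is 100 mm long along the unit's y, 11 mm thick, 35 mm out from the black front panel, with open space below and before it; axes parallel to the unit's, moves with the drawer
- dial (a joint): angle of the dial on the unit's top, rad: 0 at rest, growing clockwise seen from above, stop at 1.5. Clicks (detents) at 0.4, 0.8 and 1.2, marked beside it with one white, two white and three orange dots; 1.2 is the third setting. A spring always returns it to 0 when let go (0.05 N m at rest, 0.11 N m at the third setting, clicks add a ripple of 0.03 N m)
- dial_grip (a point): centre of the dial's black upright grip bar, 48 x 14 x 32 mm (x, y, z), on the dial's vertical axis, 97.5 mm above the desk; bar spans 81.5 to 113.5 mm above the desk, over an aluminium skirt of 27 mm radius. x runs along the bar to its pointer end (white line) and turns with the dial; at rest it points 0.6 rad anticlockwise from the unit's +x. Pinch its 14 mm thickness (y) from above
- rubber_eraser: rubber eraser in a blue sleeve, 21 x 52 x 12 mm, lying on the desk, to be left alone; origin at the centre of its underside
- binder_clip: black binder clip, 50 x 32 x 30 mm, to be left alone; origin at the centre of its underside
- glue_stick: blue and white glue stick standing upright, 24 mm diameter, 92 mm tall, to be left alone; origin at the centre of its underside

How it is judged:
By the outcome, as a careful person would: the job done as asked, in the order asked, and still so for the second after the job is handed in, while the arm keeps its last pose, push and grip.
It also fails if it takes over 61 s, if anything falls off the work surface, if the arm or the gripper's body presses on something with over 40 N, if the wrist force passes 120 N, or if a joint passes its speed limit or range.

## Working session

There is one attempt and no reset: what is moved stays moved. The work goes in short steps, Python scripts to look and compute and a tool call to move; the robot and the scene stay as the last step left them, time stands still between calls to the robot, and variables do not carry over. Pictures are saved under pics/ and viewed, at most 10 in all, crops included, and the job is handed in when it is done.

Besides the shell and the picture viewer there is one more tool, called after "Request:" by a JSON object that holds its "fn" and its "kwargs", one argument or row to a line. send_rows: Moves the arm, as the interface text tells. Its arguments: {"type":"object","properties":{"steps":{"type":"array","items":{"type":"object","properties":{"dp":{"type":"array","items":{"type":"number"}},"roll":{"type":"number"},"jaw":{"type":"number"}}}},"newtons":{"type":"number"}},"required":["steps"]}

```bash
mkdir -p pics; ls
python3 - <<'E'
from plant import r
import cv2,numpy as np,pickle
print(r.get_state())
d={}
for n in("scene","top"):
    c=r.capture(n); d[n]=c; cv2.imwrite(f"pics/{n}0.png",c["image"])
    R=cv2.Rodrigues(np.array(c["rvec"]))[0]; print(n,c["K"],(-R.T@np.array(c["tvec"]).ravel()).round(3),R.round(3))
pickle.dump(d,open("c0.pkl","wb"))
E
```

```text
pics
{'time_s': 0.0, 'joints': array([-6.01546205e+01,  2.05930669e+01,  6.33755488e-01, -2.10995034e-02,
       -7.01373425e+01, -1.65070367e+01]), 'qd': array([-0.14350315,  0.00113059, -0.03346305,  0.05129269,  0.07512611,
       -0.03798728]), 'joint_torque': array([ 1.81842082e-03, -5.82716811e+01,  2.93071175e+01,  6.99735090e+00,
        6.83311999e-03, -1.44059295e-04]), 'tcp_pos': array([ 0.15559269, -0.65633134,  0.23960105]), 'eef_rot': array([ 1.79901694e+02, -8.44811457e-03, -1.66668836e+02]), 'contact_force': array([ 0.38145019, -0.70704317,  0.54439613]), 'moment': array([ 0.01431662, -0.00127827,  0.02691832]), 'gripper_force': 0.0, 'gripper_width': 0.08761613795136698}
scene [[485.17240046   0.         323.22582128]
 [  0.         485.17240046 244.48004247]
 [  0.           0.           1.        ]] [-0.139 -0.641  0.578] [[ 0.593 -0.805  0.002]
 [-0.379 -0.281 -0.882]
 [ 0.71   0.522 -0.472]]
top [[606.79450393   0.         318.11137527]
 [  0.         606.79450393 250.36455828]
 [  0.           0.           1.        ]] [ 0.339 -0.1    1.237] [[ 0.013 -1.    -0.001]
 [-0.977 -0.012 -0.214]
 [ 0.214  0.004 -0.977]]
```

View pics/top0.png

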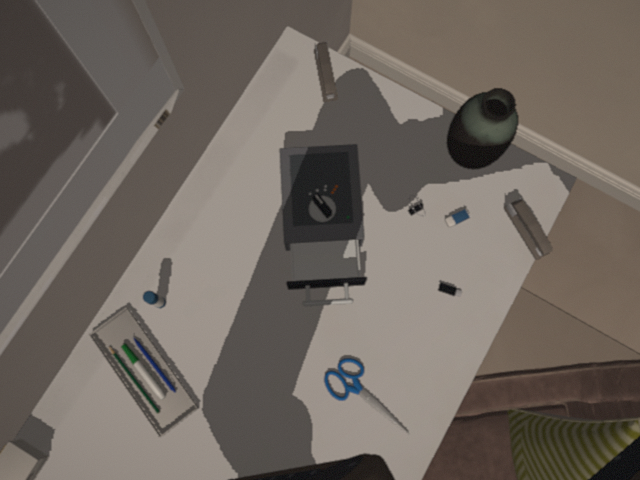

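View pics/scene0.png

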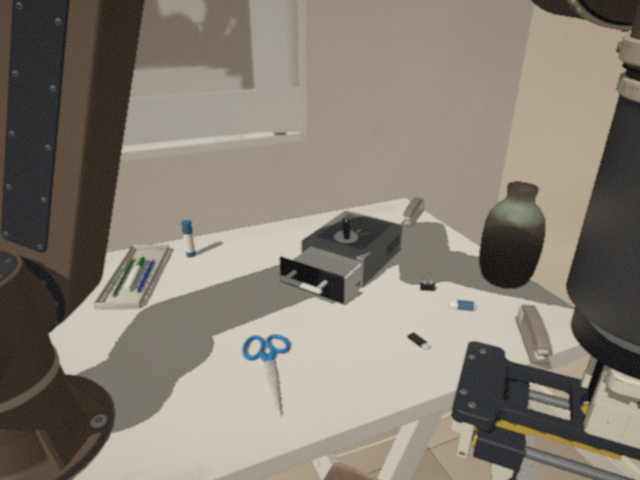

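The top view has +x up and +y left. The unit is near (320,195), its dial near (321,207), the drawer panel near (326,283) and the handle bar near (328,301). The stick is near (449,288) with its plug to the right. The clip is at (416,208), the rubber eraser at (458,217) and the glue stick at (152,298). I'll enlarge the unit and the stick.

```bash
cat > h.py <<'E'
import cv2,numpy as np
def ray(c,uv,z):
    R=cv2.Rodrigues(np.array(c["rvec"]))[0]; C=-R.T@np.array(c["tvec"]).ravel()
    uv=np.atleast_2d(np.asarray(uv,float))
    d=np.c_[(uv-c["K"][:2,2])/c["K"][0,0],np.ones(len(uv))]@R
    return C+d*((z-C[2])/d[:,2])[:,None]
def pix(c,p):
    return cv2.projectPoints(np.atleast_2d(np.asarray(p,float)),np.array(c["rvec"]),np.array(c["tvec"]),np.array(c["K"]),None)[0][:,0]
E
python3 - <<'E'
import pickle,cv2,numpy as np
from h import *
d=pickle.load(open("c0.pkl","rb")); t=d["top"]; im=t["image"]
a=cv2.resize(im[140:315,270:375],None,fx=4,fy=4,interpolation=cv2.INTER_CUBIC) 
b=cv2.resize(im[275:305,430:470],None,fx=8,fy=8,interpolation=cv2.INTER_CUBIC) 
o=np.zeros((600,760,3),np.uint8); a=cv2.resize(a,None,fx=.85,fy=.85); o[:a.shape[0],:a.shape[1]]=np.clip(a.astype(float)*1.8,0,255); o[:240,420:740]=b
s=cv2.resize(d["scene"]["image"][205:305,275:405],None,fx=2.4,fy=2.4); o[250:250+s.shape[0],420:420+s.shape[1]]=np.clip(s.astype(float)*1.6,0,255)
cv2.imwrite("pics/crop0.png",o)
# stick by ray: darker/greyer than desk
for n,(x0,x1,y0,y1) in {"top":(432,470,276,302),"scene":(400,440,325,355)}.items():
    g=d[n]["image"][y0:y1,x0:x1]; gr=cv2.cvtColor(g,6); print(n,np.percentile(gr,[1,50,99]))
    m=(gr<0.7*np.median(gr)).astype(np.uint8)
    k,l,st,ce=cv2.connectedComponentsWithStats(m); i=1+np.argmax(st[1:,4]); ys,xs=np.where(l==i)
    P=ray(d[n],np.c_[xs+x0,ys+y0],.008)[:,:2]; rect=cv2.minAreaRect((P*1000).astype(np.float32)); print(len(xs),P.mean(0),rect,(xs.mean()+x0,ys.mean()+y0))
    if n=="top": print(gr)
E
```

```text
top [ 16. 149. 153.]
205 [ 0.53393155 -0.3610251 ] ((533.1502075195312, -363.7244873046875), (44.51721954345703, 22.50408935546875), 71.8666763305664) (np.float64(447.6585365853659), np.float64(287.9268292682927))
[[151 151 152 149 149 150 151 149 151 151 150 151 150 149 151 150 151 149
  150 151 150 150 150 150 149 149 151 151 150 148 150 151 150 149 150 149
  151 149]
 [150 150 152 150 150 150 151 151 151 150 150 149 151 151 149 152 150 150
  150 150 151 149 151 151 149 150 150 152 150 150 150 149 148 149 150 149
  150 151]
 [150 151 150 150 149 151 150 149 151 150 151 151 150 150 149 149 150 150
  150 151 150 149 151 149 151 150 149 149 152 149 150 150 149 149 151 150
  150 149]
 [150 150 149 150 150 151 150 146 141 145 151 152 152 150 152 151 151 152
  149 150 149 150 150 149 150 149 152 151 150 150 150 150 149 149 152 150
  149 150]
 [150 150 150 150 150 151 145 123 104 117 136 140 145 149 151 150 152 152
  150 150 151 151 150 149 150 151 149 149 150 150 152 150 150 151 149 150
  151 149]
 [150 152 151 150 149 150 138 107  81  84  93 101 119 137 142 139 144 152
  152 149 152 150
[... 2756 characters left out ...]
149
  151 149]
 [149 151 150 150 151 148 151 150 150 150 149 150 151 150 150 151 152 150
  151 151 149 152 151 151 149 151 150 151 151 151 149 149 148 149 150 151
  150 151]
 [149 151 151 150 149 149 149 150 149 149 150 151 150 150 151 149 149 150
  151 149 151 150 151 151 150 150 150 151 149 150 151 151 149 151 149 150
  149 149]
 [149 151 151 151 150 150 151 150 151 150 150 150 150 149 150 149 149 151
  151 149 151 150 150 152 150 150 149 150 148 149 151 149 150 148 151 150
  151 150]]
scene [ 47. 201. 203.]
144 [ 0.5263658  -0.36344951] ((526.4187622070312, -363.5037536621094), (37.01424026489258, 21.031986236572266), 71.51837921142578) (np.float64(416.4583333333333), np.float64(339.125))
```

View pics/crop0.png

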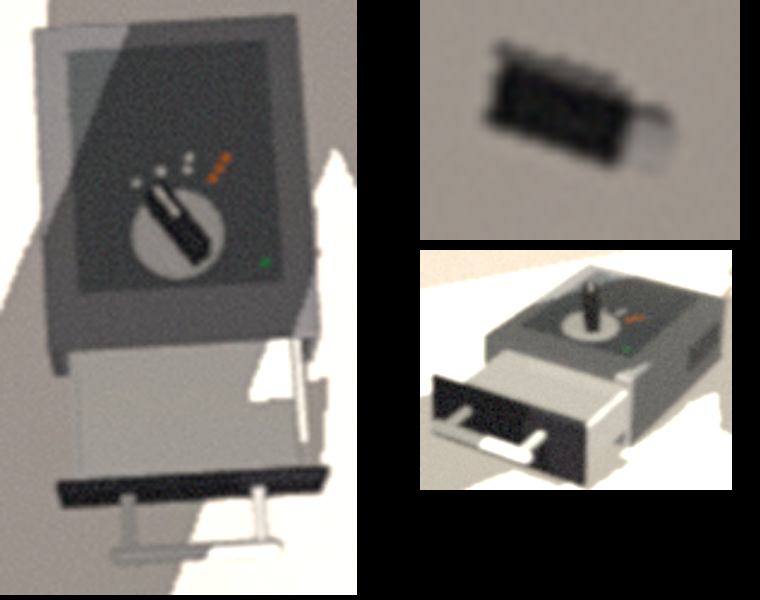

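The enlarged crop shows the dial bar at about (323,206) full-frame with its pointer up-left, and the drawer floor empty. The stick's body runs from about (439,285) to (455,291), with the plug ending near (462,291). Next I'll compute poses.

Run:
```python
import pickle,cv2,numpy as np
from h import *
d=pickle.load(open("c0.pkl","rb")); t=d["top"]
for n,(x0,x1,y0,y1),th in (("top",(432,470,276,302),58),("scene",(400,440,325,355),85)):
    gr=cv2.cvtColor(d[n]["image"][y0:y1,x0:x1],6); ys,xs=np.where(gr<th)
    P=ray(d[n],np.c_[xs+x0,ys+y0],.0075)[:,:2]*1000; print(n,len(xs),P.mean(0),cv2.minAreaRect(P.astype(np.float32)))
f=lambda p:np.array(p)/3.4+[270,140]
print("unit top",ray(t,f([(35,30),(295,14),(313,337),(50,352)]),.075)[:,:2].round(4).tolist())
print("handle",ray(t,f([(112,556),(282,543)]),.053)[:,:2].round(4).tolist())
print("panel top front/back",ray(t,f([(62,507),(322,490),(57,483),(328,467)]),.059)[:,:2].round(4).tolist())
print("skirt c",ray(t,f([(178,233)]),.081)[:,:2], "bar top ends",ray(t,f([(155,190),(203,255)]),.1135)[:,:2].tolist())
# other objects via colour: rubber eraser, clip, glue base
print("eraser,clip,glue",ray(t,[(458,217),(416,208),(156,305)],.0)[:,:2].round(3).tolist())
print("scissors",ray(t,[(345,385),(405,430)],.0)[:,:2].round(3).tolist())
```

```text
top 127 [ 533.04353579 -359.91518329] ((533.1038818359375, -359.9356689453125), (32.519615173339844, 15.891314506530762), 71.86028289794922)
scene 99 [ 526.9284097  -362.66544962] ((527.1045532226562, -362.8758544921875), (32.05887222290039, 16.15871810913086), 70.61559295654297)
unit top [[0.8052, -0.0157], [0.8173, -0.1714], [0.6183, -0.1816], [0.6075, -0.0296]]
handle [[0.4924, -0.0669], [0.5011, -0.1649]]
panel top front/back [[0.5196, -0.0377], [0.5314, -0.1876], [0.5336, -0.0345], [0.5449, -0.1912]]
skirt c [[ 0.67817302 -0.10273491]] bar top ends [[0.6939082026967061, -0.08929449837803165], [0.6559090651620022, -0.11691529540323212]]
eraser,clip,glue [[0.687, -0.39], [0.706, -0.301], [0.492, 0.235]]
scissors [[0.337, -0.152], [0.253, -0.27]]
```

```bash
cat >> h.py <<'E'
from scipy.spatial.transform import Rotation as Ro
def go(s,p,yaw):
    R=Ro.from_euler("xyz",s["eef_rot"],degrees=True)
    dp=R.inv().apply(np.array(p)-s["tcp_pos"])*1000
    dr=(s["eef_rot"][2]-yaw+180)%360-180
    print("dp",dp.round(1),"roll",np.radians(dr).round(3),"| pos",s["tcp_pos"].round(4),"rot",s["eef_rot"].round(2),"F",s["contact_force"].round(1),"w",round(s["gripper_width"]*1000,1),"gf",round(s["gripper_force"],1),"t",s["time_s"],"q",np.round(s["joints"],0))
E
python3 - <<'E'
from plant import r
from h import *
go(r.get_state(),[.530,-.366,.09],-108.1)
E
```

```text
dp [-431.3  196.1  150. ] roll -1.022 | pos [ 0.1556 -0.6564  0.2397] rot [ 1.7992e+02 -1.0000e-02 -1.6667e+02] F [-0.2  0.3  0.4] w 87.6 gf 0.0 t 0.1 q [-60.  21.   1.  -0. -70. -17.]
```

Request:
{"fn": "send_rows", "kwargs": {
  "steps": [
    {"dp": [-45,20,0],"roll": -0.1,"jaw": 60},
    {"dp": [-95,43,10],"roll": -0.25,"jaw": 60},
    {"dp": [-145,66,25],"roll": -0.4,"jaw": 60},
    {"dp": [-195,89,40],"roll": -0.55,"jaw": 60},
    {"dp": [-245,111,55],"roll": -0.7,"jaw": 60}
  ],
  "newtons": 15
}}

```text
time_s: 0.72
tcp_pos: [0.3695, -0.4908, 0.1849]
eef_rot: [180.0, 0.0, -126.3]
contact_force: [0.6, -0.1, -0.2]
gripper_width: 0.0531
gripper_force: 0.0
```

Run:
```python
from plant import r
from h import *
go(r.get_state(),[.530,-.366,.09],-108.1)
```

```text
dp [-195.6  -55.5   94.9] roll -0.317 | pos [ 0.3695 -0.4908  0.1849] rot [ 1.7998e+02  1.0000e-02 -1.2628e+02] F [ 0.6 -0.1 -0.2] w 53.1 gf 0.0 t 0.725 q [-35.  17. -12.  -0. -61.  -1.]
```

Request:
{"fn": "send_rows", "kwargs": {
  "steps": [
    {"dp": [-50,-14,25],"roll": -0.1,"jaw": 45},
    {"dp": [-105,-29,50],"roll": -0.2,"jaw": 45},
    {"dp": [-160,-45,75],"roll": -0.3,"jaw": 45},
    {"dp": [-195.5,-55.5,95],"roll": -0.317,"jaw": 45},
    {"dp": [-195.5,-55.5,95],"roll": -0.317,"jaw": 45}
  ]
}}

```text
time_s: 1.35
tcp_pos: [0.5303, -0.3659, 0.0879]
eef_rot: [179.8, 0.0, -108.2]
contact_force: [-0.5, 0.4, 0.2]
gripper_width: 0.0393
gripper_force: 0.0
```

Run:
```python
from plant import r
from h import *
import pickle
s=r.get_state(); go(s,[.530,-.366,.0155],-108.1)
d={}
o=[]
for n,(x0,y0) in (("top",(400,240)),("scene",(370,270))):
    c=r.capture(n); o.append(cv2.resize(c["image"][y0:y0+90,x0:x0+100],None,fx=4,fy=4,interpolation=2)); d[n]=c
    print(n,(pix(c,[[.530,-.366,.008],s["tcp_pos"]])-[x0,y0])*4)
cv2.imwrite("pics/c1.png",np.hstack(o))
```

```text
dp [ 0.3  0.  72.4] roll -0.002 | pos [ 0.5303 -0.3659  0.0879] rot [ 1.7978e+02  2.0000e-02 -1.0821e+02] F [-0.5  0.4  0.2] w 39.3 gf 0.0 t 1.35 q [-17.  25. -14.  -0. -51.  -1.]
top [[200.62401311 199.42801635]
 [235.63270592 173.51787958]]
scene [[194.41518881 274.40261681]
 [211.78847444 129.6380463 ]]
```

View pics/c1.png

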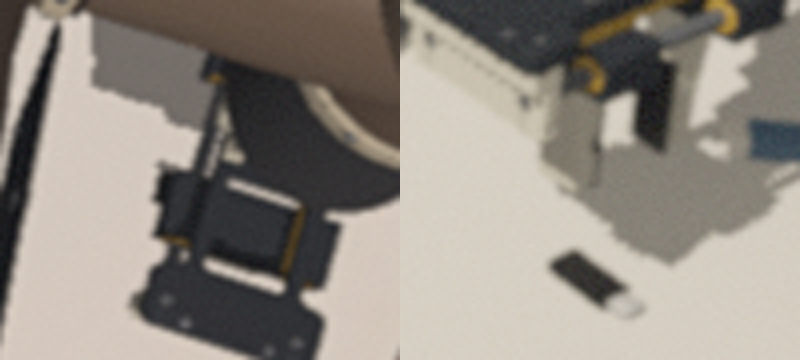

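The scene crop shows the stick lying between the open jaws' footprint, centred at about crop pixel (197,283), within 3 mm of my estimate. I'll go down and grip.

Request:
{"fn": "send_rows", "kwargs": {
  "steps": [
    {"dp": [1,1,30],"roll": 0,"jaw": 45},
    {"dp": [1,1,55],"roll": 0,"jaw": 45},
    {"dp": [1,1,68],"roll": 0,"jaw": 45},
    {"dp": [1,1,72],"roll": 0,"jaw": 45},
    {"dp": [1,1,72],"roll": 0,"jaw": 45}
  ]
}}

```text
time_s: 2.08
tcp_pos: [0.5284, -0.3693, 0.0192]
eef_rot: [-180.0, -0.0, -108.4]
contact_force: [0.9, 0.3, 0.3]
gripper_width: 0.0391
gripper_force: 0.0
```

Request:
{"fn": "send_rows", "kwargs": {
  "steps": [
    {"dp": [0,0,0],"roll": 0,"jaw": 30},
    {"dp": [0,0,0],"roll": 0,"jaw": 10},
    {"dp": [0,0,0],"roll": 0,"jaw": 10},
    {"dp": [0,0,0],"roll": 0,"jaw": 10}
  ],
  "newtons": 12
}}

```text
time_s: 2.58
tcp_pos: [0.5285, -0.3689, 0.019]
eef_rot: [-180.0, -0.0, -108.4]
contact_force: [0.1, 0.3, 2.9]
gripper_width: 0.0174
gripper_force: 12.0
```

Tips are about 5 mm up, so the grip is shallow. I'll open slightly and regrip lower.

Request:
{"fn": "send_rows", "kwargs": {
  "steps": [
    {"dp": [0,0,0],"roll": 0,"jaw": 35},
    {"dp": [0,0,0],"roll": 0,"jaw": 35},
    {"dp": [0,0,2],"roll": 0,"jaw": 35},
    {"dp": [0,0,3],"roll": 0,"jaw": 35},
    {"dp": [0,0,3],"roll": 0,"jaw": 35}
  ]
}}

```text
time_s: 3.2
tcp_pos: [0.5281, -0.3689, 0.0153]
eef_rot: [180.0, 0.0, -108.4]
contact_force: [0.5, -0.7, -0.8]
gripper_width: 0.0307
gripper_force: 0.0
```

Request:
{"fn": "send_rows", "kwargs": {
  "steps": [
    {"dp": [0,0,0],"roll": 0,"jaw": 10},
    {"dp": [0,0,0],"roll": 0,"jaw": 10},
    {"dp": [0,0,0],"roll": 0,"jaw": 10},
    {"dp": [0,0,0],"roll": 0,"jaw": 10}
  ]
}}

```text
time_s: 3.7
tcp_pos: [0.5282, -0.3689, 0.0156]
eef_rot: [-180.0, -0.0, -108.4]
contact_force: [-0.3, 0.4, 0.3]
gripper_width: 0.0181
gripper_force: 12.0
```

Run:
```python
from plant import r
from h import *
go(r.get_state(),[.575,-.11,.13],-175.8)
```

```text
dp [-260.4   37.3 -114.4] roll 1.176 | pos [ 0.5282 -0.3689  0.0156] rot [-180.     -0.   -108.39] F [-0.3  0.4  0.3] w 18.1 gf 12.0 t 3.7 q [-18.  30. -17.   0. -43.  -1.]
```

Request:
{"fn": "send_rows", "kwargs": {
  "steps": [
    {"dp": [0,0,-20],"roll": 0,"jaw": 10},
    {"dp": [0,0,-55],"roll": 0,"jaw": 10},
    {"dp": [-20,3,-95],"roll": 0.08,"jaw": 10},
    {"dp": [-60,9,-115],"roll": 0.2,"jaw": 10},
    {"dp": [-105,15,-115],"roll": 0.35,"jaw": 10}
  ]
}}

```text
time_s: 4.32
tcp_pos: [0.5483, -0.2642, 0.1329]
eef_rot: [-179.8, 0.1, -128.8]
contact_force: [0.5, 0.7, -0.5]
gripper_width: 0.0179
gripper_force: 12.0
```

Run:
```python
from plant import r
from h import *
go(r.get_state(),[.5744,-.1097,.13],-175.8)
```

```text
dp [-136.7   76.4    2.8] roll 0.821 | pos [ 0.5483 -0.2642  0.1329] rot [-1.7979e+02  1.0000e-01 -1.2876e+02] F [ 0.5  0.7 -0.5] w 17.9 gf 12.0 t 4.325 q [ -7.  19. -16.   0. -54. -31.]
```

Request:
{"fn": "send_rows", "kwargs": {
  "steps": [
    {"dp": [-35,19,1],"roll": 0.17,"jaw": 10},
    {"dp": [-75,42,2],"roll": 0.34,"jaw": 10},
    {"dp": [-110,61,3],"roll": 0.51,"jaw": 10},
    {"dp": [-137,76,3],"roll": 0.68,"jaw": 10},
    {"dp": [-137,76,3],"roll": 0.82,"jaw": 10}
  ]
}}

```text
time_s: 4.95
tcp_pos: [0.5733, -0.1079, 0.1277]
eef_rot: [180.0, 0.0, -175.6]
contact_force: [-0.1, -0.2, -0.4]
gripper_width: 0.0179
gripper_force: 12.0
```

Request:
{"fn": "send_rows", "kwargs": {
  "steps": [
    {"dp": [0,0,0],"roll": 0,"jaw": 10},
    {"dp": [0,0,0],"roll": 0,"jaw": 10}
  ]
}}

```text
time_s: 5.2
tcp_pos: [0.5727, -0.1103, 0.1276]
eef_rot: [-180.0, -0.0, -175.3]
contact_force: [-0.6, 0.1, -0.7]
gripper_width: 0.0182
gripper_force: 12.0
```

Run:
```python
from plant import r
from h import *
s=r.get_state();go(s,[.5744,-.1097,.031],-175.8)
o=[]
for n,(x0,y0) in (("top",(270,200)),("scene",(265,195))):
    c=r.capture(n); o.append(cv2.resize(c["image"][y0:y0+115,x0:x0+100],None,fx=4,fy=4,interpolation=2))
    print(n,(pix(c,[s["tcp_pos"],[.5744,-.1097,.015]])-[x0,y0])*4)
cv2.imwrite("pics/c2.png",np.clip(np.hstack(o)*1.4,0,255))
```

```text
dp [-1.8  0.4 96.6] roll 0.009 | pos [ 0.5727 -0.1103  0.1276] rot [-180.     -0.   -175.28] F [-0.6  0.1 -0.7] w 18.2 gf 12.0 t 5.2 q [  8.  18. -20.   0. -53. -94.]
top [[223.57276185 223.50925447]
 [220.01858982 265.36732284]]
scene [[221.32670126 156.25281626]
 [222.58785777 340.47692396]][ WARN:0@0.785] global loadsave.cpp:1063 imwrite_ Unsupported depth image for selected encoder is fallbacked to CV_8U.
```

View pics/c2.png

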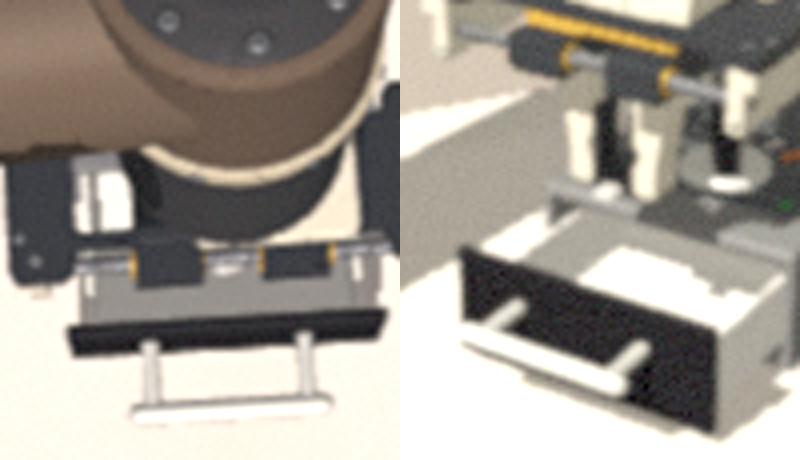

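The crop shows the stick held between the fingers above the drawer's open part, with its plug toward the front, and the drawer floor is clear. I'll lower it.

Request:
{"fn": "send_rows", "kwargs": {
  "steps": [
    {"dp": [-2,0,30],"roll": 0,"jaw": 10},
    {"dp": [-2,0,60],"roll": 0,"jaw": 10},
    {"dp": [-2,0,80],"roll": 0,"jaw": 10},
    {"dp": [-2,0,90],"roll": 0,"jaw": 10},
    {"dp": [-2,0,93],"roll": 0,"jaw": 10}
  ]
}}

```text
time_s: 5.92
tcp_pos: [0.5747, -0.1101, 0.0343]
eef_rot: [-180.0, -0.0, -175.4]
contact_force: [0.4, -0.0, 0.0]
gripper_width: 0.0184
gripper_force: 12.0
```

Request:
{"fn": "send_rows", "kwargs": {
  "steps": [
    {"dp": [0,0,1],"roll": 0,"jaw": 10},
    {"dp": [0,0,2],"roll": 0,"jaw": 10},
    {"dp": [0,0,2],"roll": 0,"jaw": 10},
    {"dp": [0,0,2],"roll": 0,"jaw": 10}
  ]
}}

```text
time_s: 6.42
tcp_pos: [0.5749, -0.1098, 0.0329]
eef_rot: [180.0, 0.0, -175.4]
contact_force: [-0.5, -0.1, -0.3]
gripper_width: 0.0181
gripper_force: 12.0
```

Request:
{"fn": "send_rows", "kwargs": {
  "steps": [
    {"dp": [0,0,0.5],"roll": 0,"jaw": 10},
    {"dp": [0,0,1],"roll": 0,"jaw": 10},
    {"dp": [0,0,1.5],"roll": 0,"jaw": 10},
    {"dp": [0,0,1.5],"roll": 0,"jaw": 10}
  ]
}}

```text
time_s: 6.92
tcp_pos: [0.5747, -0.1098, 0.031]
eef_rot: [-180.0, -0.0, -175.4]
contact_force: [-1.1, -0.6, -1.0]
gripper_width: 0.0177
gripper_force: 12.0
```

Run:
```python
from plant import r
from h import *
s=r.get_state();go(s,[.5744,-.1097,.0305],-175.8)
```

```text
dp [0.3 0.1 0.5] roll 0.006 | pos [ 0.5747 -0.1098  0.031 ] rot [-1.8000e+02 -1.0000e-02 -1.7543e+02] F [-1.1 -0.6 -1. ] w 17.7 gf 12.0 t 6.925 q [  8.  25. -25.   0. -41. -94.]
```

Request:
{"fn": "send_rows", "kwargs": {
  "steps": [
    {"dp": [0,0,0.5],"roll": 0,"jaw": 10},
    {"dp": [0,0,1],"roll": 0,"jaw": 10},
    {"dp": [0,0,1],"roll": 0,"jaw": 10}
  ]
}}

```text
time_s: 7.3
tcp_pos: [0.5751, -0.1098, 0.0305]
eef_rot: [-180.0, 0.0, -175.4]
contact_force: [-0.6, 0.8, 4.0]
gripper_width: 0.0177
gripper_force: 12.0
```

It is touching down (4 N upward). Release and rise.

Request:
{"fn": "send_rows", "kwargs": {
  "steps": [
    {"dp": [0,0,0],"roll": 0,"jaw": 24},
    {"dp": [0,0,0],"roll": 0,"jaw": 30},
    {"dp": [0,0,0],"roll": 0,"jaw": 36},
    {"dp": [0,0,0],"roll": 0,"jaw": 36},
    {"dp": [0,0,-4],"roll": 0,"jaw": 36}
  ]
}}

```text
time_s: 7.92
tcp_pos: [0.5745, -0.1098, 0.0339]
eef_rot: [180.0, -0.0, -175.4]
contact_force: [0.1, 0.6, 0.2]
gripper_width: 0.0315
gripper_force: 0.0
```

Request:
{"fn": "send_rows", "kwargs": {
  "steps": [
    {"dp": [0,0,-12],"roll": 0,"jaw": 36},
    {"dp": [0,0,-40],"roll": 0,"jaw": 36},
    {"dp": [0,0,-75],"roll": 0,"jaw": 36},
    {"dp": [30,0,-75],"roll": 0,"jaw": 20},
    {"dp": [80,0,-75],"roll": 0,"jaw": 0}
  ]
}}

```text
time_s: 8.55
tcp_pos: [0.4956, -0.1161, 0.1102]
eef_rot: [-180.0, 0.1, -175.4]
contact_force: [-0.3, 1.0, -0.5]
gripper_width: 0.017
gripper_force: 0.0
```

Run:
```python
from plant import r
from h import *
s=r.get_state();go(s,[.455,-.119,.045],-175.8)
o=[]
for n,(x0,y0) in (("top",(270,200)),("scene",(265,195))):
    c=r.capture(n); o.append(cv2.resize(c["image"][y0:y0+115,x0:x0+100],None,fx=4,fy=4,interpolation=2))
cv2.imwrite("pics/c3.png",np.hstack(o))
```

```text
dp [40.9  0.4 65.1] roll 0.007 | pos [ 0.4956 -0.1161  0.1102] rot [-1.7999e+02  1.4000e-01 -1.7541e+02] F [-0.3  1.  -0.5] w 17.0 gf 0.0 t 8.55 q [  9.  12. -30.   0. -47. -94.]
```

View pics/c3.png

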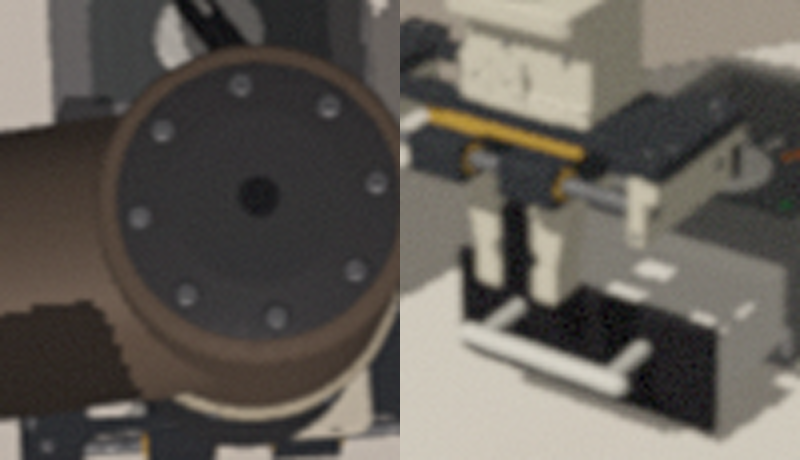

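The wrist hides the drawer, so I'll step aside to check the stick.

Request:
{"fn": "send_rows", "kwargs": {
  "steps": [
    {"dp": [10,45,0],"roll": 0,"jaw": 0},
    {"dp": [20,95,0],"roll": 0,"jaw": 0},
    {"dp": [30,145,0],"roll": 0,"jaw": 0},
    {"dp": [40,190,0],"roll": 0,"jaw": 0},
    {"dp": [40,200,0],"roll": 0,"jaw": 0}
  ]
}}

```text
time_s: 9.28
tcp_pos: [0.4392, 0.0823, 0.1102]
eef_rot: [179.9, 0.1, -175.2]
contact_force: [-0.2, 0.4, 0.7]
gripper_width: 0.0005
gripper_force: 0.0
```

Run:
```python
from plant import r
from h import *
s=r.get_state();go(s,[.455,-.119,.08],-175.8)
o=[]
for n,(x0,y0) in (("top",(270,170)),("scene",(265,195))):
    c=r.capture(n); o.append(cv2.resize(c["image"][y0:y0+145,x0:x0+100],None,fx=4,fy=4,interpolation=2))
    print((pix(c,[[.677,-.103,.1135]])-[x0,y0])*4)
cv2.imwrite("pics/c4.png",np.hstack(o))
```

```text
dp [   1. -202.   30.] roll 0.01 | pos [0.4392 0.0823 0.1102] rot [ 1.7995e+02  1.0000e-01 -1.7524e+02] F [-0.2  0.4  0.7] w 0.5 gf 0.0 t 9.275 q [  36.    7.  -37.    0.  -46. -121.]
[[210.31872214 137.45731706]]
[[322.9270441  107.09655535]]
```

View pics/c4.png

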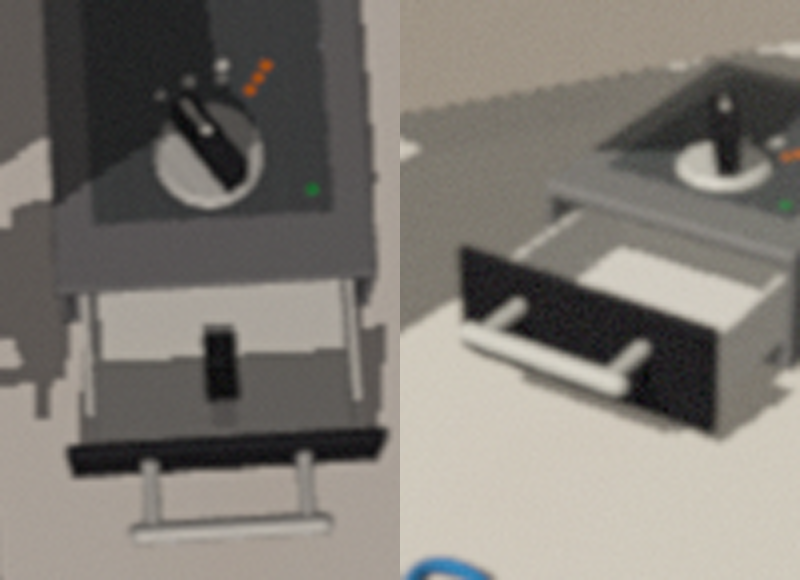

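The stick lies flat in the drawer: body at crop (221,365), plug toward the front panel. Next I'll move in front of the handle.

Request:
{"fn": "send_rows", "kwargs": {
  "steps": [
    {"dp": [0,-60,10],"roll": 0,"jaw": 0},
    {"dp": [0,-120,20],"roll": 0,"jaw": 0},
    {"dp": [0,-175,30],"roll": 0,"jaw": 0},
    {"dp": [0,-202,50],"roll": 0.01,"jaw": 0},
    {"dp": [0,-202,65],"roll": 0.01,"jaw": 0}
  ]
}}

```text
time_s: 10.0
tcp_pos: [0.4549, -0.1245, 0.0434]
eef_rot: [-180.0, -0.0, -176.3]
contact_force: [-0.7, 0.4, 0.1]
gripper_width: 0.0005
gripper_force: 0.0
```

Request:
{"fn": "send_rows", "kwargs": {
  "steps": [
    {"dp": [-8,0,0],"roll": 0,"jaw": 0},
    {"dp": [-14,-0.5,0],"roll": 0,"jaw": 0},
    {"dp": [-20,-1,0],"roll": 0,"jaw": 0},
    {"dp": [-26,-1,0],"roll": 0,"jaw": 0},
    {"dp": [-32,-1,0],"roll": 0,"jaw": 0}
  ]
}}

```text
time_s: 10.62
tcp_pos: [0.4874, -0.1199, 0.0442]
eef_rot: [180.0, -0.0, -176.0]
contact_force: [-1.3, 0.3, 1.5]
gripper_width: 0.0002
gripper_force: 0.8
```

Request:
{"fn": "send_rows", "kwargs": {
  "steps": [
    {"dp": [-9,0,0],"roll": 0,"jaw": 0},
    {"dp": [-19,0,0],"roll": 0,"jaw": 0},
    {"dp": [-29,0,0],"roll": 0,"jaw": 0},
    {"dp": [-39,0,0],"roll": 0,"jaw": 0},
    {"dp": [-48,0,0],"roll": 0,"jaw": 0}
  ]
}}

```text
time_s: 11.25
tcp_pos: [0.5359, -0.1167, 0.044]
eef_rot: [180.0, -0.0, -176.0]
contact_force: [-2.1, 1.2, 1.9]
gripper_width: 0.0005
gripper_force: 0.9
```

Request:
{"fn": "send_rows", "kwargs": {
  "steps": [
    {"dp": [-6,0,0],"roll": 0,"jaw": 0},
    {"dp": [-11,0,0],"roll": 0,"jaw": 0},
    {"dp": [-14,0,0],"roll": 0,"jaw": 0},
    {"dp": [-16,0,0],"roll": 0,"jaw": 0},
    {"dp": [-17,0,0],"roll": 0,"jaw": 0}
  ]
}}

```text
time_s: 11.88
tcp_pos: [0.5521, -0.1156, 0.044]
eef_rot: [180.0, -0.0, -176.0]
contact_force: [-1.9, 1.3, -0.6]
gripper_width: 0.0005
gripper_force: 0.6
```

Request:
{"fn": "send_rows", "kwargs": {
  "steps": [
    {"dp": [-1.5,0,0],"roll": 0,"jaw": 0},
    {"dp": [-3,0,0],"roll": 0,"jaw": 0},
    {"dp": [-4,0,0],"roll": 0,"jaw": 0}
  ]
}}

```text
time_s: 12.25
tcp_pos: [0.5557, -0.1154, 0.044]
eef_rot: [180.0, -0.1, -176.0]
contact_force: [-4.0, -0.0, 2.2]
gripper_width: 0.0002
gripper_force: 2.0
```

Request:
{"fn": "send_rows", "kwargs": {
  "steps": [
    {"dp": [-1,0,0],"roll": 0,"jaw": 0},
    {"dp": [-2,0,0],"roll": 0,"jaw": 0},
    {"dp": [-3,0,0],"roll": 0,"jaw": 0}
  ]
}}

```text
time_s: 12.62
tcp_pos: [0.556, -0.1154, 0.0438]
eef_rot: [180.0, -0.3, -176.0]
contact_force: [-13.9, 2.6, 11.3]
gripper_width: 0.0003
gripper_force: 6.5
```

The drawer hit its stop at about 76 mm of travel (14 N). I'll back off and rise toward the dial.

Request:
{"fn": "send_rows", "kwargs": {
  "steps": [
    {"dp": [8,0,0],"roll": 0,"jaw": 0},
    {"dp": [22,0,0],"roll": 0,"jaw": 0},
    {"dp": [22,0,-40],"roll": 0,"jaw": 20},
    {"dp": [22,0,-85],"roll": 0,"jaw": 50},
    {"dp": [22,0,-125],"roll": 0,"jaw": 50}
  ]
}}

```text
time_s: 13.25
tcp_pos: [0.5371, -0.1167, 0.1709]
eef_rot: [-180.0, 0.1, -176.0]
contact_force: [0.7, 0.6, -0.1]
gripper_width: 0.0251
gripper_force: 0.0
```

Run:
```python
from plant import r
from h import *
s=r.get_state();go(s,[.677,-.103,.16],-141.4)
o=[]
for n,(x0,y0) in (("top",(260,170)),("scene",(265,195))):
    c=r.capture(n); o.append(cv2.resize(c["image"][y0:y0+145,x0:x0+110],None,fx=3.6,fy=3.6,interpolation=2))
cv2.imwrite("pics/c5.png",np.hstack(o))
```

```text
dp [-140.5    3.9   11.1] roll -0.604 | pos [ 0.5371 -0.1167  0.1709] rot [-1.8000e+02  1.0000e-01 -1.7599e+02] F [ 0.7  0.6 -0.1] w 25.1 gf 0.0 t 13.25 q [  8.  12. -21.   0. -57. -94.]
```

View pics/c5.png

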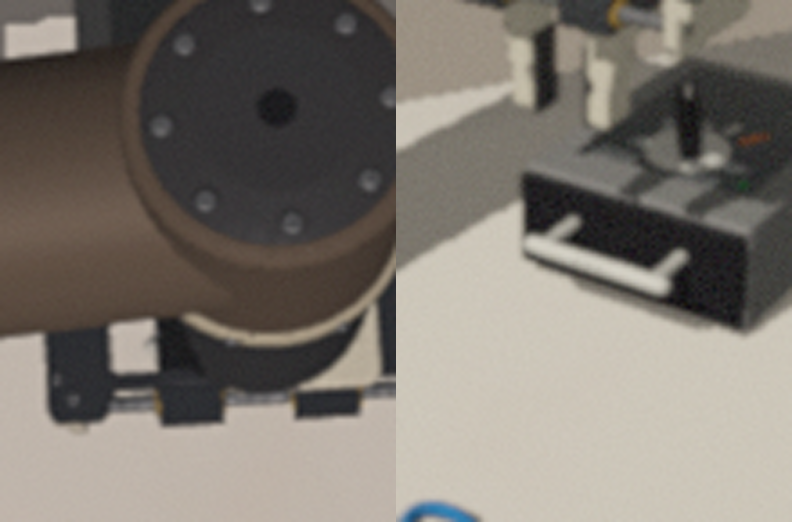

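The drawer panel now sits flush with the unit front, so it's shut. On to the dial.

Request:
{"fn": "send_rows", "kwargs": {
  "steps": [
    {"dp": [-35,1,0],"roll": -0.13,"jaw": 50},
    {"dp": [-75,2,3],"roll": -0.28,"jaw": 50},
    {"dp": [-115,3,6],"roll": -0.43,"jaw": 50},
    {"dp": [-140,4,11],"roll": -0.58,"jaw": 50},
    {"dp": [-140,4,11],"roll": -0.604,"jaw": 50}
  ]
}}

```text
time_s: 13.98
tcp_pos: [0.6771, -0.1027, 0.1561]
eef_rot: [180.0, -0.1, -141.3]
contact_force: [-0.2, -0.3, -0.4]
gripper_width: 0.0436
gripper_force: 0.0
```

Run:
```python
from plant import r
from h import *
s=r.get_state();go(s,[.677,-.103,.1],-141.4)
c=r.capture("scene"); x0,y0=290,170
cv2.imwrite("pics/c6.png",cv2.resize(c["image"][y0:y0+100,x0:x0+120],None,fx=5,fy=5,interpolation=2))
```

```text
dp [ 0.2 -0.2 56.1] roll 0.002 | pos [ 0.6771 -0.1027  0.1561] rot [ 1.7995e+02 -7.0000e-02 -1.4129e+02] F [-0.2 -0.3 -0.4] w 43.6 gf 0.0 t 13.975 q [  8.  25.  -4.  -0. -61. -59.]
```

View pics/c6.png

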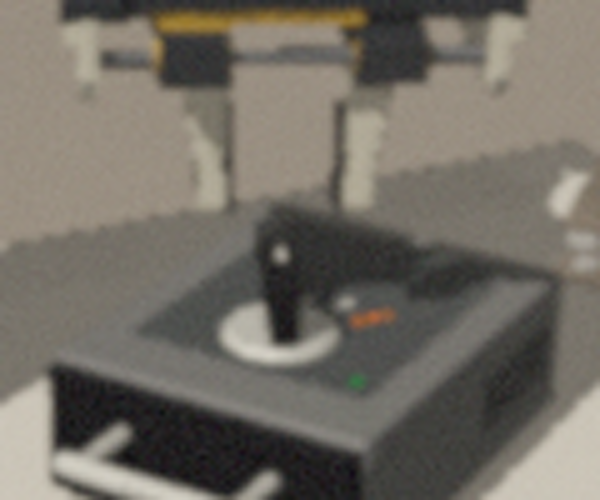

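The open jaws straddle the dial bar, which is at crop (278,280) between fingers at x≈215 and x≈345. I'll descend and grip.

Request:
{"fn": "send_rows", "kwargs": {
  "steps": [
    {"dp": [0,0,20],"roll": 0,"jaw": 50},
    {"dp": [0,0,40],"roll": 0,"jaw": 50},
    {"dp": [0,0,52],"roll": 0,"jaw": 50},
    {"dp": [0,0,55],"roll": 0,"jaw": 50},
    {"dp": [0,0,55],"roll": 0,"jaw": 50}
  ]
}}

```text
time_s: 14.65
tcp_pos: [0.6767, -0.1029, 0.1036]
eef_rot: [-180.0, 0.0, -141.4]
contact_force: [0.7, 0.2, 0.7]
gripper_width: 0.0438
gripper_force: 0.0
```

Request:
{"fn": "send_rows", "kwargs": {
  "steps": [
    {"dp": [0,0,0],"roll": 0,"jaw": 5},
    {"dp": [0,0,0],"roll": 0,"jaw": 5},
    {"dp": [0,0,0],"roll": 0,"jaw": 5},
    {"dp": [0,0,0],"roll": 0,"jaw": 5},
    {"dp": [0,0,0],"roll": 0,"jaw": 5}
  ],
  "newtons": 30
}}

```text
time_s: 15.28
tcp_pos: [0.6773, -0.1035, 0.1034]
eef_rot: [-179.9, 0.0, -141.4]
contact_force: [2.9, -4.9, -1.0]
gripper_width: 0.0136
gripper_force: 30.0
```

Run:
```python
from plant import r
from h import *
s=r.get_state();go(s,[.677,-.103,.1],-210.2);print(s["moment"])
```

```text
dp [-0.1  0.6  3.4] roll 1.201 | pos [ 0.6773 -0.1035  0.1034] rot [-1.7992e+02  3.0000e-02 -1.4140e+02] F [ 2.9 -4.9 -1. ] w 13.6 gf 30.0 t 15.275 q [  8.  27.  -8.   0. -55. -59.]
[-1.55483371 -1.02655264 -0.02021693]
```

Gripped. There's a 5.7 N side load along tool −y, so I'll re-centre by 1 mm, firm the grip and start turning.

Request:
{"fn": "send_rows", "kwargs": {
  "steps": [
    {"dp": [0,-1,0],"roll": 0,"jaw": 5},
    {"dp": [0,-1,0],"roll": 0.1,"jaw": 5},
    {"dp": [0,-1,0],"roll": 0.22,"jaw": 5},
    {"dp": [0,-1,0],"roll": 0.34,"jaw": 5},
    {"dp": [0,-1,0],"roll": 0.46,"jaw": 5}
  ],
  "newtons": 45
}}

```text
time_s: 15.9
tcp_pos: [0.6768, -0.1025, 0.1033]
eef_rot: [179.9, -0.0, -168.0]
contact_force: [-1.5, 4.7, 4.3]
gripper_width: 0.0136
gripper_force: 45.0
```

Run:
```python
from plant import r
from h import *
s=r.get_state();go(s,[.677,-.103,.1],-210.2);print(s["moment"])
```

```text
dp [-0.1 -0.5  3.3] roll 0.737 | pos [ 0.6768 -0.1025  0.1033] rot [ 1.7992e+02 -1.0000e-02 -1.6796e+02] F [-1.5  4.7  4.3] w 13.6 gf 45.0 t 15.9 q [  8.  27.  -7.  -0. -55. -86.]
[1.93576039 0.78927786 0.1578662 ]
```

Request:
{"fn": "send_rows", "kwargs": {
  "steps": [
    {"dp": [0,0.5,0],"roll": 0.12,"jaw": 5},
    {"dp": [0,0.5,0],"roll": 0.25,"jaw": 5},
    {"dp": [0,0.5,0],"roll": 0.38,"jaw": 5},
    {"dp": [0,0.5,0],"roll": 0.5,"jaw": 5},
    {"dp": [0,0.5,0],"roll": 0.6,"jaw": 5}
  ]
}}

```text
time_s: 16.52
tcp_pos: [0.677, -0.1009, 0.1033]
eef_rot: [179.9, -0.0, 157.7]
contact_force: [-2.1, 9.2, 4.6]
gripper_width: 0.0136
gripper_force: 45.0
```

Run:
```python
from plant import r
from h import *
s=r.get_state();go(s,[.677,-.103,.1],-210.2);print(s["moment"])
```

```text
dp [-0.8 -2.   3.3] roll 0.138 | pos [ 0.677  -0.1009  0.1033] rot [ 1.7987e+02 -4.0000e-02  1.5771e+02] F [-2.1  9.2  4.6] w 13.6 gf 45.0 t 16.525 q [   8.   27.   -7.   -0.  -55. -120.]
[3.51250615 0.62518047 0.11555096]
```

The side load comes from the axis being off. Solving the three readings puts the dial axis near (0.6794, −0.1019). I'll re-centre and finish the turn.

Request:
{"fn": "send_rows", "kwargs": {
  "steps": [
    {"dp": [-0.6,1,0],"roll": 0.03,"jaw": 5},
    {"dp": [-1.2,2,0],"roll": 0.07,"jaw": 5},
    {"dp": [-1.2,2,0],"roll": 0.11,"jaw": 5},
    {"dp": [-1.2,2,0],"roll": 0.14,"jaw": 5},
    {"dp": [-1.2,2,0],"roll": 0.145,"jaw": 5}
  ]
}}

```text
time_s: 17.15
tcp_pos: [0.6773, -0.1004, 0.1033]
eef_rot: [-180.0, -0.2, 149.6]
contact_force: [-6.4, 5.1, 6.8]
gripper_width: 0.0139
gripper_force: 45.0
```

Run:
```python
from plant import r
from h import *
s=r.get_state();go(s,[.677,-.103,.1],-210.2);print(s["moment"])
o=[]
for n,(x0,y0,w,hh,f) in (("scene",(290,170,120,100,5)),("top",(270,150,100,60,4))):
    c=r.capture(n); a=cv2.resize(c["image"][y0:y0+hh,x0:x0+w],None,fx=f,fy=f,interpolation=2); cv2.imwrite(f"pics/e_{n}.png",a)
```

```text
dp [-1.1 -2.4  3.3] roll -0.004 | pos [ 0.6773 -0.1004  0.1033] rot [-179.99   -0.18  149.56] F [-6.4  5.1  6.8] w 13.9 gf 45.0 t 17.15 q [   8.   28.   -7.   -0.  -55. -128.]
[2.08663739 2.24888779 0.13970114]
```

View pics/e_scene.png

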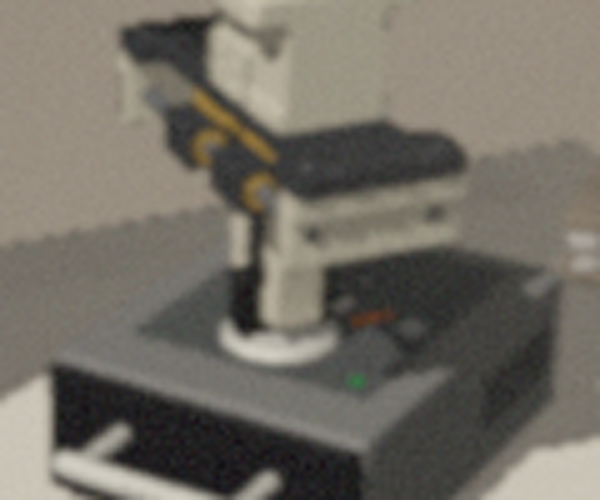

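The fingers hold the bar over the dial in the third-setting orientation, and the tool yaw implies about 1.20 rad. I'll ease the along-bar load and check that it holds steady.

Request:
{"fn": "send_rows", "kwargs": {
  "steps": [
    {"dp": [1,0,0],"roll": 0,"jaw": 5},
    {"dp": [1,0,0],"roll": 0,"jaw": 5},
    {"dp": [1,0,0],"roll": 0,"jaw": 5},
    {"dp": [1,0,0],"roll": 0,"jaw": 5},
    {"dp": [1,0,0],"roll": 0,"jaw": 5}
  ]
}}

```text
time_s: 17.88
tcp_pos: [0.6772, -0.1004, 0.1033]
eef_rot: [180.0, -0.1, 149.6]
contact_force: [-5.2, 5.5, 7.7]
gripper_width: 0.0135
gripper_force: 45.0
```

Run:
```python
from plant import r
from h import *
s=r.get_state();go(s,[.677,-.103,.1],-210.2);print(s["moment"])
print(r.close_job())
```

```text
dp [-1.2 -2.4  3.3] roll -0.004 | pos [ 0.6772 -0.1004  0.1033] rot [ 1.8000e+02 -1.0000e-01  1.4958e+02] F [-5.2  5.5  7.7] w 13.5 gf 45.0 t 17.875 q [   8.   27.   -7.   -0.  -55. -128.]
[1.76316682 1.76386723 0.10829915]
the job is handed in; nothing more can be done
None
```

Job handed in at about 18 s: the stick was set down in the drawer and the drawer slid shut, and the arm is still gripping the dial at about 1.20 rad, the third setting; that angle is inferred from the tool's yaw because the gripper hid the dial's pointer from the cameras.

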